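Set the portion stop and hold the cheese against it for clamping

ROBOT

A 6-joint arm with a two-finger parallel gripper is mounted at the origin on the work surface. World frame = base frame: x ahead of the robot, y to its left, z up, the work surface at z = 0. Lengths are in m, angles in degrees, forces in N, time in s.
With the tool pointing down it reaches from about 0.375 to 0.9 m from the base axis. Payload 3.1 kg.
Tool frame: the origin (TCP) lies on the centre line of the jaws, within the pads' length; the fingertips stand 8 mm ahead of it and the grasp point (between the pads) lies 11 mm behind it; y points along the fingers, x is the direction in which the jaws open and shut, and the axes are right-handed (so a half turn about y gives the same grasp; the last joint's range is limited). The gripper opens to 87 mm and grips with 3 to 60 N. Pads are 19 mm wide; open, the fingers measure 117 mm over their backs; the gripper's body (75 mm by 190 mm) begins 51 mm behind the grasp point.
Start: joints at [55.147, 30.224, 82.088, -0, 67.689, -10.227], TCP at [0.26, 0.568, 0.231] pointing down, gripper open.
Joint ranges: [-176.69, 176.69], [-43.24, 126.21], [12.49, 139.97], [-82, 262], [0, 151.66], [-163.58, 163.58]. Speed limits (degrees/s): [159.86, 159.86, 180, 180, 180, 180].

INTERFACE

Orientations are given as a 3x3 rotation matrix whose columns are the frame's x, y, z axes.
In Python, from rig import read_state, imaging, job, spotter gives the robot as it stands.
- The arm moves only by the tool apply_moves, never from a script. Its argument "steps" is a list of rows, each an object of numbers: "x", "y", "z": the shift along the world's x, y, z in mm; "spin": the turn about the world's z in rad. In form: [{"x": .., "y": .., "z": .., "spin": ..}, ...]. A call has 1 to 12 rows; each row shifts and turns the pose as measured when the row begins; what a row does not reach is not made up. A row lasts 1/10 s, in which the tool goes at most 50 mm and 8.59 degrees, less where a joint would pass 70% of its speed; a pose out of reach is approached as far as the arm can. A call is refused whole if a number of a shift passes 50 or a number of a turn 0.15, either way. A call with a gripper value outside its range is refused whole. "grip" is the finger opening in mm, from 0 to 87, set as the call begins (left out, the last holds). The fingers move at their own pace and stop on an object; the grip force is fixed at half the most. Time passes only in rows, so rows that do not move let the fingers close. It gives the time, the measured TCP pose, the force and the opening at its end, in the units of the state.
- read_state(): the state, without advancing time (a new reading comes with each control period).
- imaging.capture(name): name is "scene" or "top" or "wrist"; returns the picture (384x512x3 uint8, red, green, blue); there is no depth.
- imaging.camera_params(name): a dict with "fov_y" (degrees; the focal length in pixels is half the picture's height over the tangent of half this angle, whatever the lens; pixels are square), "cx", "cy" (the principal point, pixels), "R" (3x3) and "t" (3): a world point X has camera coordinates R X + t. Camera axes: x right, y down, z forward; pixel columns grow to the right and rows downward; lengths in m; the calibration is good to about 2 mm. A picture is of the moment at which its call begins: read the wrist's pose just before it. camera_params takes no time and is no camera call; for the wrist camera it gives the pose at the moment of the call.
- job.hand_in(): hands the job in, once; it reports no verdict.
Trained networks look in the newest picture that a camera, given by its name, has taken for a name from the list of things; names that differ only in an ending like _2 or _b are one class to them, and where a whole thing is asked for, a point or a joint stands for the part that bears it (a point fixed in the world has none). Each returns a list of dicts, best first, with "score" (0 to 1); they miss things now and then, are a little off and sometimes report something else, mostly with a low value. They report only what shows in the picture. A call takes as long as a camera call. They do not tell look-alikes from the thing itself.
- spotter.cut_out(name, camera): "mask" (384x512 bool, what is visible of it) and "rect" ([left, top, width, height] in pixels, round what is visible of it).
The state is a dict: "time_s": time; "joint_positions": joint angles; "qvel": joint speeds; "tau": joint torques, N m; "position": TCP position; "tcp_rot": TCP orientation; "force": force on the tool from outside, world axes, zero at the start; "moment": the same for the moment, N m; "opening": opening from 0.0 (shut) to 1.0 (fully open).
Only numpy, scipy, OpenCV 4.12 (cv2) and the standard library are available. Lean on these libraries where they do the work, as an engineer would, in place of code of your own. Each camera call takes 0.05 s, during which the arm holds its last target.

TASK

On the cheese portioning board, first slide the stop along its track until its pointer lines up with the marker. Then bring the cheese block, standing flat on the board, square and centred against the stop's sprung face and press it steadily and gently, about 5 to 6 N, so that the face is pushed in about halfway and the stop stays at the marker. Finish while still holding it pressed like that, so that I can put the clamp on, and leave the other things on the counter where they are.

Things in the scene. Friction and masses are not known exactly. Their poses are not given: they have to be found in the camera images.
- board: Fixed wooden portioning board lying on the counter, 280 (x) x 520 (y) x 20 mm high. Origin: centre of its underside; top at z = +20 mm. Its y axis is the direction of the track, which runs along the centre line (x = 0) on its +y half. It may be turned up to 10 degrees on the counter.
- stop (a joint): Position of the stop along the track in m: 0 at the +y end (stop at board y = +0.21), growing as the stop slides towards board -y, up to 0.20; stop at board y = 0.21 - value. It stays where it is left; moving it takes about 18 N along the track, so a push below that does not shift it.
- stop_grip (a point): Middle height for gripping the black knob on top of the steel stop: a block 22 (x) x 24 (y) mm, running from 58 to 102 mm above the board's top; this point is on its axis, 82 mm above the board's top. Below the knob is the stop's steel upright, 70 mm wide (x) and 12 mm thick (y). Axes as the board's.
- stop_pointer (a point): Tip of the stop's thin pointer, 3 mm wide, sticking out to board +x, 62 mm from the stop's centre line, level (in y) with the knob's axis. Axes as the board's.
- stop_face: The stop's sprung face: an upright aluminium plate 60 (x) x 8 (y) x 40 (z) mm on the -y side of the stop, looking to board -y, 14 to 54 mm above the board's top. Origin: centre of its outer (-y) surface, 40 mm to board -y of the knob's axis and the pointer when free. A spring of 600 N/m (0.6 N per mm, no preload) lets it sink towards the stop (+y) by at most 18 mm.
- marker: Small dark steel marker, 22 x 14 x 12 mm with a 3 mm wide tip pointing to -x, fixed on the board 85 mm to +x of its centre line. Its position along the board (y) is where the stop's pointer must be; axes as the board's.
- block: Loose block of hard cheese, 56 (x) x 100 (y) x 55 (z) mm, about 0.34 kg, a dark rind on its -y end. Origin: centre of its underside; y along its length. It starts flat on the -y half of the board, up to 23 degrees askew, its plain +y end roughly towards the stop.
- bowl: Bystander: round wooden bowl, 120 mm across, 45 mm high, on the counter; origin at the centre of its underside.
- wedge: Bystander: spare piece of cheese, 120 x 65 x 60 mm; origin near the centre of its underside.
- clamp: Bystander: steel bar clamp lying on the counter, about 100 x 240 x 25 mm; origin under its bar.
- knife: Bystander: cheese knife with a wooden handle lying on the counter, 230 mm long; origin near its middle, handle to its -x.
Things that resemble listed ones, but are neither listed nor needed, are in the scene too. Leave any pink or purple look-alike of the block alone.

How it is judged (in metres and radians):
On the way:
1. the stop's pointer is in line with the marker within 5 mm, before the block presses on it (y of stop_pointer in the frame of marker between -0.005 and 0.005 m and contact force between block and stop_face below 0.5 N), for 0.3 s.
At the end, for the whole second after the job is handed in: Pointer within 5 mm of the marker along the track; the fingers hold the block, at rest, pressed on the sprung face with 3 to 9 N (face sunk 5 to 15 mm), upright, no more than 8 mm above the board, within 0.12 rad of square and 15 mm of the centre line (y of stop_pointer in the frame of marker between -0.005 and 0.005 m and contact force between block and stop_face between 3 and 9 N and contact force between the fingers and block above 1 N and angle between the y axis of block and the y axis of board, either way round below 0.12 rad and angle between block's own z axis and vertical below 0.1 rad and x of block in the frame of board between -0.015 and 0.015 m and z of block in the frame of board below 0.028 m and linear speed of block below 0.01 m/s); the arm keeps its last pose, push and grip.
It fails at once if the wooden bowl is moved more than 3 cm (distance of bowl from where it was at the start of the episode above 0.03 m).
It fails at once if the cheese wedge is moved more than 3 cm (distance of wedge from where it was at the start of the episode above 0.03 m).
It fails at once if the bar clamp is moved more than 3 cm (distance of clamp from where it was at the start of the episode above 0.03 m).
It fails at once if the cheese knife is moved more than 3 cm (distance of knife from where it was at the start of the episode above 0.03 m).
It fails at once if the block is pushed against the sprung face with more than 16 N (contact force between block and stop_face above 16 N).
It also fails if it takes over 54 s, if anything falls off the work surface, if the arm or the gripper's body presses on something with over 40 N, if the wrist force passes 120 N, or if a joint passes its speed limit or range.

## Working session

There is one attempt and no reset: what is moved stays moved. The work goes in short steps, Python scripts to look and compute and a tool call to move; the robot and the scene stay as the last step left them, time stands still between calls to the robot, and variables do not carry over. Pictures are saved under pics/ and viewed, and the job is handed in when it is done.

Besides the shell and the picture viewer there is one more tool, called as name([rows], argument=value, ...), one row to a line, values as JSON. apply_moves: Moves the arm, as the interface text tells. Its arguments: {"type":"object","properties":{"steps":{"type":"array"},"grip":{"type":"number"}},"required":["steps"]}

```bash
ls; mkdir -p pics
python3 - <<'E'
from rig import read_state, imaging
import cv2
s=read_state(); print(s)
for n in ["scene","top","wrist"]:
    p=imaging.camera_params(n); print(n,p)
    im=imaging.capture(n); cv2.imwrite(f"pics/{n}0.png",im[:,:,::-1])
E
```

```text
pics
{'time_s': 0.0, 'joint_positions': array([ 5.51465578e+01,  3.02787469e+01,  8.21570943e+01,  1.75130612e-05,
        6.76868901e+01, -1.02258255e+01]), 'qvel': array([ 0.05282067,  0.05573966,  0.05731683, -0.00433237,  0.06137098,
       -0.06261558]), 'tau': array([-1.46809482e-03, -4.40045285e+01, -1.76588988e+01,  6.31916709e-02,
        5.83793269e-02, -1.58177918e-04]), 'position': array([0.25999511, 0.56757332, 0.22957002]), 'tcp_rot': array([[ 4.16717814e-01, -1.22437756e-03, -9.09035073e-01],
       [ 9.09033454e-01, -1.75765209e-03,  4.16719439e-01],
       [-2.10798932e-03, -9.99997706e-01,  3.80555223e-04]]), 'force': array([-0.00341592,  0.63710073, -0.0680751 ]), 'moment': array([-0.04936649, -0.05857306,  0.01210952]), 'opening': 0.9983839828283222}
scene {'fov_y': 47.02972324635064, 'cx': 254.793653797985, 'cy': 187.37669173590268, 'R': array([[ 0.79540556,  0.60603245,  0.00739289],
       [ 0.3705417 , -0.47660356, -0.79721258],
       [-0.47961322,  0.6368467 , -0.60365342]]), 't': array([-0.44231931, -0.11345037,  1.86338295])}
top {'fov_y': 54.49771346877534, 'cx': 253.22523404687166, 'cy': 187.6753798650014, 'R': array([[ 2.86966466e-02, -9.99571593e-01,  5.75616683e-03],
       [-9.79734664e-01, -2.92682217e-02, -1.98149839e-01],
       [ 1.98233423e-01,  4.67197255e-05, -9.80154839e-01]]), 't': array([-0.00933953,  0.52729217,  1.33214027])}
wrist {'fov_y': 67.88867669232461, 'cx': 247.64946913234564, 'cy': 193.4621115071305, 'R': array([[ 0.41627935,  0.90923281, -0.00268431],
       [ 0.87659738, -0.40055027,  0.2667143 ],
       [ 0.2414302 , -0.11338071, -0.9637719 ]]), 't': array([-0.62382955, -0.03320936,  0.39163344])}
```

View pics/scene0.png

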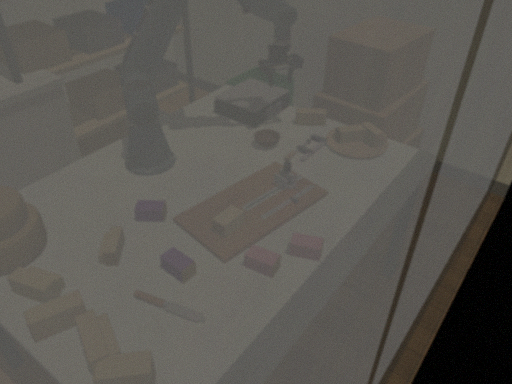

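View pics/top0.png

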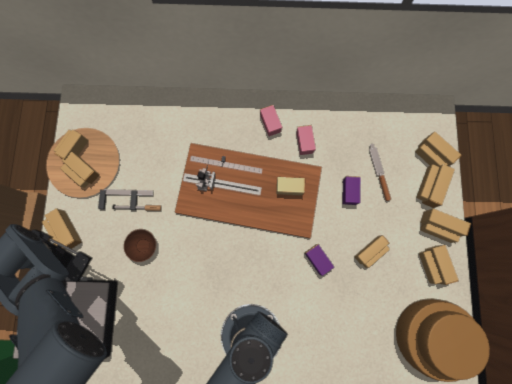

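View pics/wrist0.png

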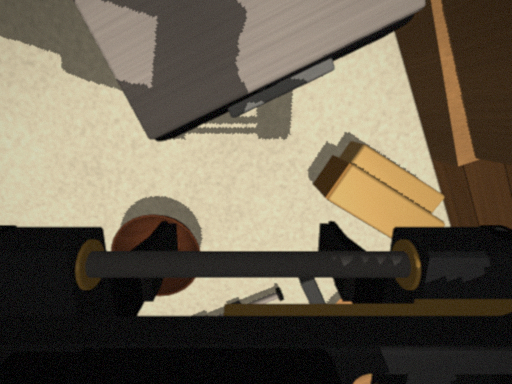

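```bash
cat > h.py <<'E'
import numpy as np, cv2
from rig import read_state, imaging, spotter
def f_of(p): return 192/np.tan(np.radians(p['fov_y'])/2)
def proj(p,X):
    c=np.asarray(p['R'])@np.asarray(X,float)+p['t']; f=f_of(p)
    return np.array([p['cx']+f*c[0]/c[2], p['cy']+f*c[1]/c[2]])
def back(p,u,v,z):
    f=f_of(p); d=np.asarray(p['R']).T@np.array([(u-p['cx'])/f,(v-p['cy'])/f,1.])
    o=-np.asarray(p['R']).T@p['t']; s=(z-o[2])/d[2]; return o+s*d
E
python3 - <<'E'
import cv2
im=cv2.imread('pics/top0.png')
cv2.imwrite('pics/top0c.png',cv2.resize(im[135:245,165:330],None,fx=4.8,fy=4.8,interpolation=cv2.INTER_CUBIC))
im=cv2.imread('pics/scene0.png')
c=cv2.convertScaleAbs(im[130:270,160:340],alpha=2,beta=-100)
cv2.imwrite('pics/scene0c.png',cv2.resize(c,None,fx=4.2,fy=4.2,interpolation=cv2.INTER_CUBIC))
E
```

```text
(no output)
```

View pics/top0c.png

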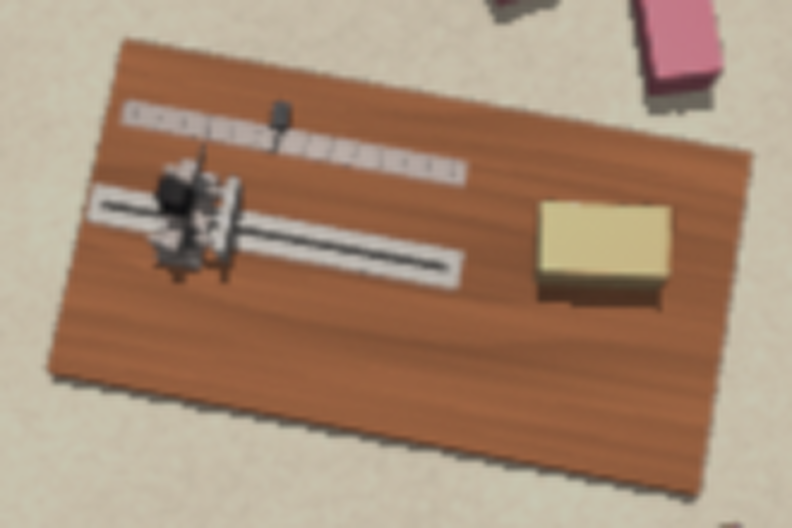

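View pics/scene0c.png

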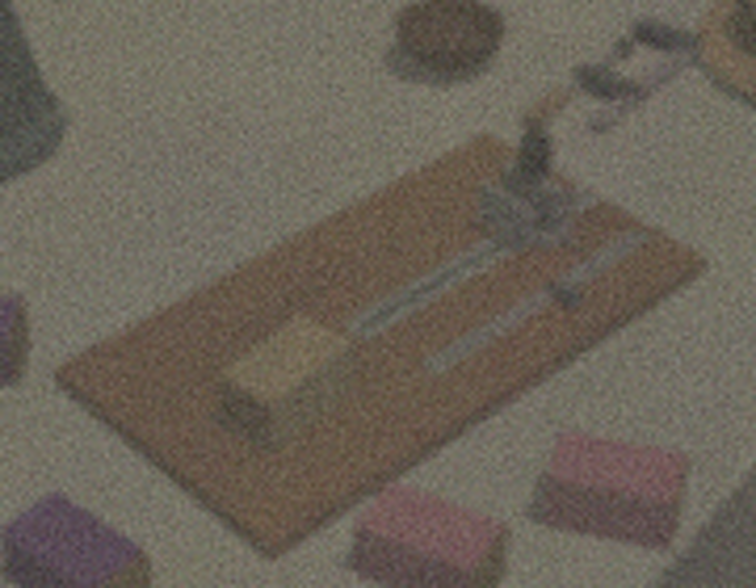

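Run:
```python
from h import *
p=imaging.camera_params('top'); im=imaging.capture('top')
w=imaging.camera_params('wrist'); s=read_state()
o=-np.asarray(w['R']).T@w['t']; print('wristcam in tcp',s['tcp_rot'].T@(o-s['position']),'axis',s['tcp_rot'].T@np.asarray(w['R'])[2])
for n in ['board','block','stop_grip','stop_face','marker','stop_pointer','bowl','wedge','clamp','knife']:
    r=spotter.cut_out(n,'top')
    for d in r[:3]:
        print(n,round(d['score'],2),d['rect'],int(d['mask'].sum()))
    if r: np.save(f'pics/m_{n}.npy',r[0]['mask'])
m=np.load('pics/m_board.npy').astype(np.uint8)
c=max(cv2.findContours(m,0,cv2.CHAIN_APPROX_NONE)[0],key=cv2.contourArea)[:,0]
P=np.array([back(p,u,v,.02)[:2] for u,v in cv2.convexHull(c)[:,0]])
print('board',cv2.minAreaRect((P*1000).astype(np.float32)), cv2.boxPoints(cv2.minAreaRect((P*1000).astype(np.float32))))
r=spotter.cut_out('block','top')
m=np.load('pics/m_block.npy').astype(np.uint8)
c=max(cv2.findContours(m,0,cv2.CHAIN_APPROX_NONE)[0],key=cv2.contourArea)
print(cv2.minAreaRect(c))
for u,v,z in [(207.7,161,.03),(222.7,166,.03)]: print(back(p,u,v,z))
```

```text
wristcam in tcp [ 0.00016371 -0.15495361  0.07264933] axis [-5.95873063e-04  9.63684592e-01 -2.67042416e-01]
board 0.55 [175.1, 142.8, 146.6, 95.4] 9572
board 0.49 [96.0, 187.2, 65.9, 22.0] 526
board 0.25 [354.8, 236.3, 33.9, 31.2] 591
block 0.91 [344.0, 173.4, 17.6, 26.9] 510
block 0.9 [277.9, 178.8, 27.0, 18.8] 465
block 0.76 [305.0, 242.5, 28.3, 33.2] 485
stop_grip 0.67 [197.7, 167.3, 19.0, 24.9] 300
stop_face 0.18 [198.4, 168.0, 17.7, 23.0] 329
marker 0.67 [98.4, 188.1, 65.3, 21.8] 625
stop_pointer 0.61 [199.2, 166.6, 17.9, 21.0] 305
stop_pointer 0.38 [176.3, 141.3, 144.1, 97.3] 9467
bowl 0.94 [124.6, 232.9, 33.0, 26.6] 832
wedge 0.76 [357.7, 236.1, 29.7, 31.9] 637
clamp 0.69 [96.3, 189.6, 64.1, 22.4] 601
clamp 0.33 [278.0, 178.7, 28.7, 19.0] 477
knife 0.67 [367.7, 144.6, 22.9, 60.0] 411
board ((528.6926879882812, 22.185302734375), (523.767578125, 288.3777770996094), 81.03294372558594) [[ 345.44714 -214.02354]
 [ 630.3004  -258.972  ]
 [ 711.93823  258.39417]
 [ 427.08496  303.3426 ]]
((351.5, 189.5), (29.0, 17.0), 90.0)
[0.63093023 0.18337357 0.03      ]
[0.61291374 0.12509071 0.03      ]
```

Run:
```python
from h import *
p=imaging.camera_params('top'); im=cv2.imread('pics/top0.png')
hsv=cv2.cvtColor(im,cv2.COLOR_BGR2HSV)
m=((hsv[:,:,0]<14)&(hsv[:,:,1]>110)&(hsv[:,:,2]>60)).astype(np.uint8); 
m[:, :165]=0;m[:,330:]=0;m[:140]=0;m[245:]=0
c=max(cv2.findContours(m,0,cv2.CHAIN_APPROX_NONE)[0],key=cv2.contourArea)
P=np.array([back(p,u,v,.02)[:2] for u,v in cv2.convexHull(c)[:,0]])*1000
(b,sz,a)=cv2.minAreaRect(P.astype(np.float32)); print(b,sz,a)
# yellow top face of block
m=((hsv[:,:,0]>20)&(hsv[:,:,0]<32)&(hsv[:,:,1]>70)&(hsv[:,:,2]>150)).astype(np.uint8)
m[:, :265]=0;m[:,312:]=0;m[:170]=0;m[205:]=0
print(m.sum())
c=max(cv2.findContours(m,0,cv2.CHAIN_APPROX_NONE)[0],key=cv2.contourArea)
P=np.array([back(p,u,v,.075)[:2] for u,v in cv2.convexHull(c)[:,0]])*1000
print('block',cv2.minAreaRect(P.astype(np.float32)))
```

```text
(526.9971923828125, 23.490325927734375) (513.6432495117188, 276.29595947265625) 81.04266357421875
349
block ((540.3108520507812, -130.14511108398438), (52.43226623535156, 91.88416290283203), 0.8897202610969543)
```

apply_moves([
  {"x": 32,"y": -37,"z": 0,"spin": 0.1},
  {"x": 32,"y": -37,"z": 0,"spin": 0.1},
  {"x": 32,"y": -37,"z": 0,"spin": 0.07},
  {"x": 32,"y": -37,"z": 0},
  {"x": 32,"y": -37,"z": 0},
  {"x": 32,"y": -37,"z": 0},
  {"x": 32,"y": -37,"z": 0},
  {"x": 32,"y": -37,"z": 0},
  {"x": 32,"y": -37,"z": -10},
  {"x": 32,"y": -37,"z": -10},
  {"x": 29,"y": -37,"z": -10},
  {"x": 0,"y": 0},
], grip=87)

```text
invalid input at $.steps[3]: expected keys x, y, z, spin
```

Run:
```python
from h import *
s=read_state(); w=imaging.camera_params('wrist'); im=imaging.capture('wrist'); cv2.imwrite('pics/w1.png',im[:,:,::-1])
print(s['time_s'],s['position'],s['tcp_rot'],s['force'],s['joint_positions'])
```

```text
0.75 [0.26038749 0.56813862 0.23057831] [[ 4.16657522e-01  5.12535334e-05 -9.09063533e-01]
 [ 9.09063534e-01  5.88708372e-06  4.16657523e-01]
 [ 2.67069034e-05 -9.99999999e-01 -4.41398205e-05]] [-0.06492303 -0.26640134  0.05384995] [ 5.51477375e+01  3.02200482e+01  8.20889916e+01 -2.39652000e-03
  6.76890053e+01 -1.02276108e+01]
```

View pics/w1.png

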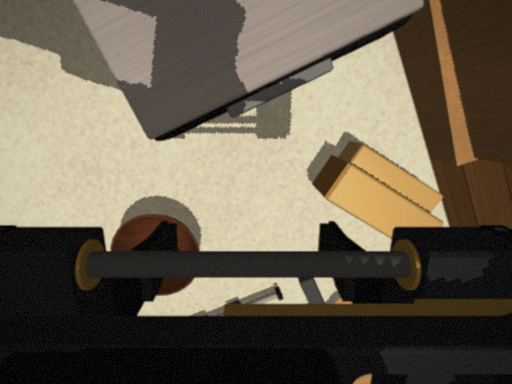

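The wrist view is unchanged, because the call was refused: every row needs all four keys.

apply_moves([
  {"x": 32,"y": -37,"z": 0,"spin": 0.1},
  {"x": 32,"y": -37,"z": 0,"spin": 0.1},
  {"x": 32,"y": -37,"z": 0,"spin": 0.07},
  {"x": 32,"y": -37,"z": 0,"spin": 0},
  {"x": 32,"y": -37,"z": 0,"spin": 0},
  {"x": 32,"y": -37,"z": 0,"spin": 0},
  {"x": 32,"y": -37,"z": 0,"spin": 0},
  {"x": 32,"y": -37,"z": 0,"spin": 0},
  {"x": 32,"y": -37,"z": -10,"spin": 0},
  {"x": 32,"y": -37,"z": -10,"spin": 0},
  {"x": 29,"y": -37,"z": -10,"spin": 0},
  {"x": 0,"y": 0,"z": 0,"spin": 0},
], grip=87)

```text
time_s: 2.0
position: [0.6173, 0.1513, 0.2031]
tcp_rot: [[0.141, 0.011, -0.99], [0.99, 0.006, 0.141], [0.007, -1.0, -0.01]]
force: [-0.7, -0.4, -0.8]
opening: 0.999
```

Run:
```python
from h import *
s=read_state(); w=imaging.camera_params('wrist'); im=imaging.capture('wrist'); cv2.imwrite('pics/w2.png',im[:,:,::-1])
np.save('pics/w2p.npy',w,allow_pickle=True)
print(s['time_s'],s['position'],s['tcp_rot'],s['force'],s['joint_positions'])
```

```text
2.0 [0.61728976 0.15128759 0.20310563] [[ 0.14081503  0.01137589 -0.98997056]
 [ 0.99000904  0.00575014  0.14088658]
 [ 0.00729518 -0.99991876 -0.01045253]] [-0.66377205 -0.40784295 -0.78252771] [  3.57554738  32.49059148  82.63527721   0.32006664  64.20338927
 -78.46463941]
```

View pics/w2.png

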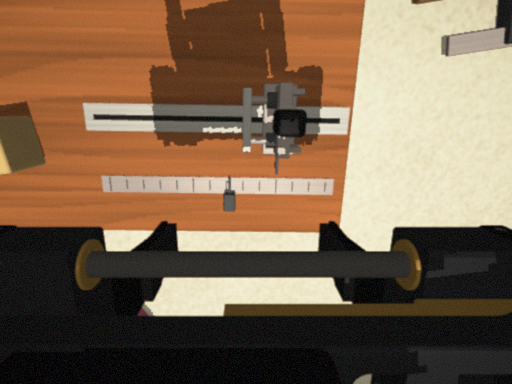

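Run:
```python
import cv2
im=cv2.imread('pics/w2.png')
cv2.imwrite('pics/w2c.png',cv2.resize(im[75:220,195:355],None,fx=4.8,fy=4,interpolation=cv2.INTER_CUBIC))
```

```text
(no output)
```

View pics/w2c.png

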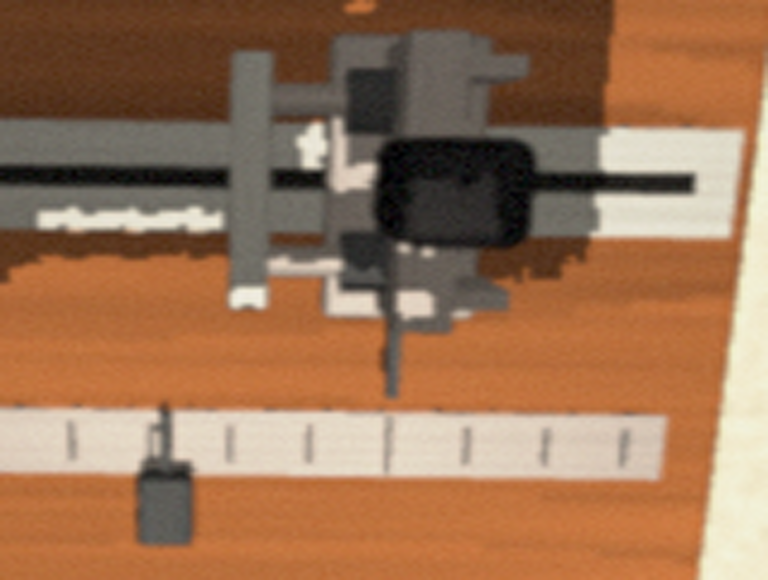

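```bash
cat >> h.py <<'E'
B0=np.array([0.527,0.0235]); YAW=np.radians(-8.96)
def tob(X,b0=B0,yaw=YAW):
    c,s=np.cos(yaw),np.sin(yaw); d=np.asarray(X)[:2]-b0; return np.array([c*d[0]+s*d[1],-s*d[0]+c*d[1]])
def tow(x,y,b0=B0,yaw=YAW):
    c,s=np.cos(yaw),np.sin(yaw); return b0+np.array([c*x-s*y,s*x+c*y])
E
python3 - <<'E'
from h import *
w=np.load('pics/w2p.npy',allow_pickle=True).item()
L=lambda u,v:(u/4.8+195,v/4+75)
print('slot pts',[np.round(1000*tob(back(w,u,v,.021)),1) for u,v in [(93,117),(340,121),L(690,183)]])
print('ruler ticks',[np.round(1000*tob(back(w,*L(u,v),.021)),1) for u,v in [(72,440),(624,448)]])
for z in (.024,.03,.04): print(z,'ptr',1000*tob(back(w,*L(392,395),z)),'mk tip',1000*tob(back(w,*L(165,405),z)),'mk body',1000*tob(back(w,*L(166,505),z)))
for z in (.122,): print('knob top',1000*tob(back(w,*L(450,190),z)))
print('face top',[1000*tob(back(w,*L(232,180),.074))])
E
```

```text
slot pts [array([  4.1, -35.1]), array([  4.2, 246.3]), array([  3.9, 244.8])]
ruler ticks [array([81.9, 95.9]), array([ 82.5, 236.2])]
0.024 ptr [ 66.16184772 176.0297679 ] mk tip [ 70.00276978 119.63254957] mk body [101.3304841  119.81767312]
0.03 ptr [ 64.88246592 175.34649898] mk tip [ 68.654238   119.96462705] mk body [ 99.41794433 120.14641773]
0.04 ptr [ 62.75016291 174.20771746] mk tip [ 66.40668504 120.51808953] mk body [ 96.23037804 120.69432542]
knob top [  3.22627824 172.73132412]
face top [array([  3.21778544, 135.94446703])]
```

apply_moves([
  {"x": -30,"y": 22,"z": 0,"spin": -0.015},
  {"x": -29,"y": 22,"z": -5,"spin": 0},
  {"x": 0,"y": 0,"z": 0,"spin": 0},
], grip=87)

```text
time_s: 2.35
position: [0.5534, 0.1993, 0.1983]
tcp_rot: [[0.158, 0.008, -0.987], [0.987, 0.009, 0.158], [0.01, -1.0, -0.006]]
force: [-0.3, 0.4, -0.2]
opening: 1.0
```

Run:
```python
from h import *
s=read_state(); w=imaging.camera_params('wrist'); im=imaging.capture('wrist'); cv2.imwrite('pics/w3.png',im[:,:,::-1])
np.save('pics/w3p.npy',w,allow_pickle=True)
print(s['time_s'],s['position'],s['tcp_rot'],s['force'])
```

```text
2.35 [0.55338688 0.19934587 0.19829692] [[ 0.15821392  0.00771386 -0.98737473]
 [ 0.98735326  0.00898637  0.15828069]
 [ 0.01009387 -0.99992987 -0.00619453]] [-0.25573822  0.35021343 -0.22156981]
```

View pics/w3.png

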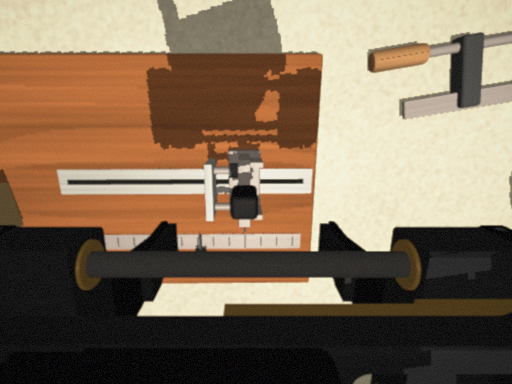

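Run:
```python
from h import *
s=read_state(); w=imaging.camera_params('wrist');print(s['position'],np.degrees(np.arctan2(s['tcp_rot'][1,0],s['tcp_rot'][0,0])))
w=np.load('pics/w3p.npy',allow_pickle=True).item()
k=back(w,244,202,.122); print('knob',k, 1000*tob(k)); 
print([1000*tob(back(w,u,v,.021)) for u,v in [(68,182),(303,181)]])
print('tcp',1000*tob(s['position']))
g=back(w,244,202,.122)[:2]; print('delta',1000*(tow(.0035,.1745)-s['position'][:2]),1000*(g-s['position'][:2]))
```

```text
[0.55599198 0.19861165 0.19903503] 80.89040902289253
knob [0.55241774 0.1970801  0.122     ] [ -1.92663421 175.42063535]
[array([  4.02866929, -33.98915509]), array([  4.02602856, 245.68851494])]
tcp [  1.3654577  177.49016711]
delta [ 1.64279189 -3.28612309] [-3.57423853 -1.53155142]
```

apply_moves([
  {"x": 0,"y": -2,"z": -30,"spin": 0},
  {"x": 0,"y": 0,"z": -30,"spin": 0},
  {"x": 0,"y": 0,"z": -25,"spin": 0},
  {"x": 0,"y": 0,"z": -15,"spin": 0},
  {"x": 0,"y": 0,"z": 0,"spin": 0},
], grip=87)

```text
time_s: 2.9
position: [0.5602, 0.2006, 0.101]
tcp_rot: [[0.152, 0.026, -0.988], [0.988, 0.011, 0.152], [0.014, -1.0, -0.024]]
force: [-0.0, -0.3, 0.4]
opening: 0.997
```

apply_moves([
  {"x": -2,"y": -4,"z": -10,"spin": 0},
  {"x": 0,"y": 0,"z": 0,"spin": 0},
], grip=87)

```text
time_s: 3.1
position: [0.5595, 0.1969, 0.0916]
tcp_rot: [[0.151, 0.029, -0.988], [0.988, 0.011, 0.151], [0.015, -1.0, -0.027]]
force: [0.6, 0.1, -0.3]
opening: 1.002
```

apply_moves([
  {"x": -2,"y": 0,"z": 0,"spin": 0},
  {"x": 0,"y": 0,"z": 0,"spin": 0},
  {"x": 0,"y": 0,"z": 0,"spin": 0},
  {"x": 0,"y": 0,"z": 0,"spin": 0},
  {"x": 0,"y": 0,"z": 0,"spin": 0},
  {"x": 0,"y": 0,"z": 0,"spin": 0},
  {"x": 0,"y": 0,"z": 0,"spin": 0},
  {"x": 0,"y": 0,"z": 0,"spin": 0},
], grip=10)

```text
time_s: 3.9
position: [0.5599, 0.1972, 0.0952]
tcp_rot: [[0.151, 0.036, -0.988], [0.988, 0.012, 0.151], [0.017, -0.999, -0.034]]
force: [0.7, 0.5, -0.7]
opening: 0.354
```

Run:
```python
from h import *
s=read_state(); w=imaging.camera_params('wrist'); im=imaging.capture('wrist'); cv2.imwrite('pics/w4.png',im[:,:,::-1])
np.save('pics/w4p.npy',w,allow_pickle=True)
print(s['time_s'],s['position'],s['force'],s['opening']*87, 1000*tob(s['position']))
```

```text
3.9 [0.55991044 0.19721689 0.09516889] [ 0.68252607  0.48472881 -0.74366   ] 30.8283841039159 [  5.45332352 176.72270592]
```

View pics/w4.png

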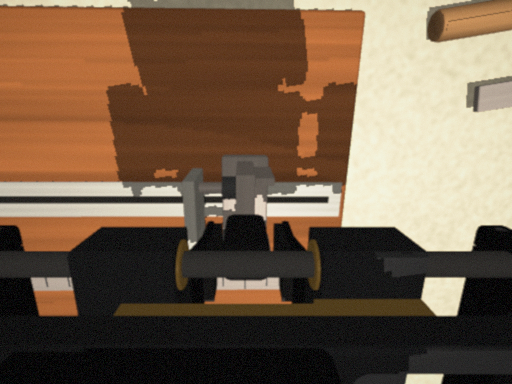

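apply_moves([
  {"x": -1,"y": 0,"z": -3,"spin": 0},
  {"x": 0,"y": 0,"z": -1,"spin": 0},
  {"x": 0,"y": 0,"z": -1,"spin": 0},
], grip=10)

```text
time_s: 4.25
position: [0.5597, 0.1959, 0.0946]
tcp_rot: [[0.15, 0.039, -0.988], [0.989, 0.009, 0.15], [0.015, -0.999, -0.037]]
force: [-1.5, 0.7, 6.5]
opening: 0.275
```

apply_moves([
  {"x": -1.6,"y": -10,"z": 0,"spin": 0},
  {"x": -1.6,"y": -10,"z": 0,"spin": 0},
  {"x": -1.6,"y": -10,"z": 0,"spin": 0},
], grip=10)

```text
time_s: 4.55
position: [0.557, 0.1791, 0.0945]
tcp_rot: [[0.156, 0.047, -0.987], [0.987, 0.032, 0.158], [0.039, -0.998, -0.042]]
force: [2.0, 18.7, -2.5]
opening: 0.278
```

apply_moves([
  {"x": -1.6,"y": -10,"z": 0,"spin": 0},
  {"x": -1.6,"y": -10,"z": 0,"spin": 0},
  {"x": -1.6,"y": -10,"z": 0,"spin": 0},
  {"x": -1.6,"y": -10,"z": 0,"spin": 0},
], grip=10)

```text
time_s: 4.95
position: [0.5537, 0.1569, 0.0943]
tcp_rot: [[0.16, 0.058, -0.985], [0.985, 0.058, 0.163], [0.067, -0.997, -0.048]]
force: [2.6, 18.1, -2.5]
opening: 0.283
```

Run:
```python
from h import *
s=read_state()
im=imaging.capture('top'); cv2.imwrite('pics/t5.png',cv2.resize(im[135:245,165:330,::-1],None,fx=4.8,fy=4.8,interpolation=cv2.INTER_CUBIC))
w=imaging.camera_params('wrist'); im=imaging.capture('wrist'); cv2.imwrite('pics/w5.png',im[:,:,::-1])
np.save('pics/w5p.npy',w,allow_pickle=True)
print(s['time_s'],s['position'],s['force'],s['opening']*87, 1000*tob(s['position']))
```

```text
4.95 [0.55365747 0.15692297 0.09427157] [ 2.57042195 18.14053079 -2.48479456] 24.624401987118674 [  5.55222998 135.94661309]
```

View pics/w5.png

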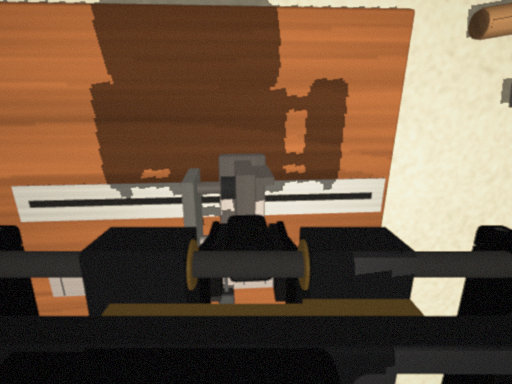

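View pics/t5.png

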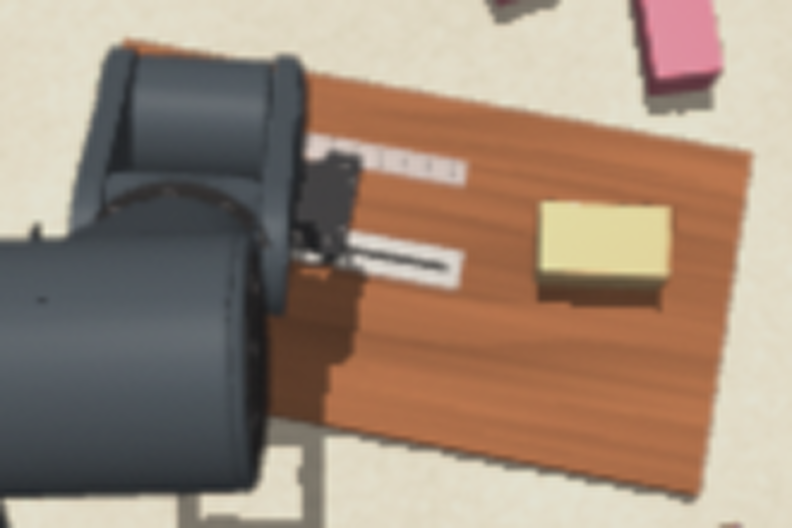

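Run:
```python
import cv2
for n in 'w4','w5':
    im=cv2.imread(f'pics/{n}.png')
    cv2.imwrite(f'pics/{n}c.png',cv2.resize(im[140:260,160:400],None,fx=3.3,fy=3.3,interpolation=cv2.INTER_CUBIC))
```

```text
(no output)
```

View pics/w4c.png

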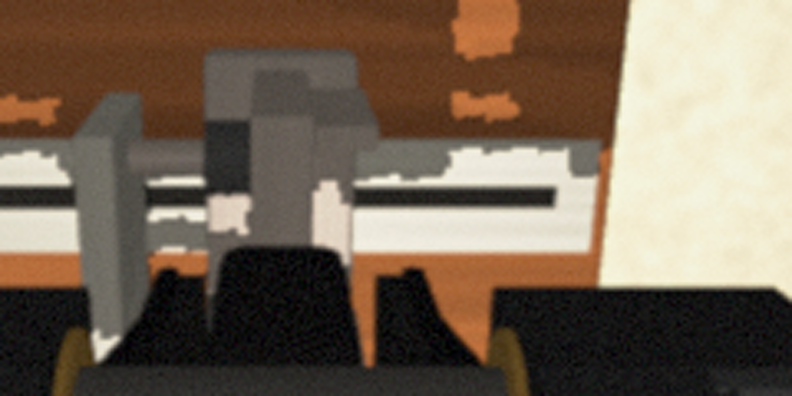

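View pics/w5c.png

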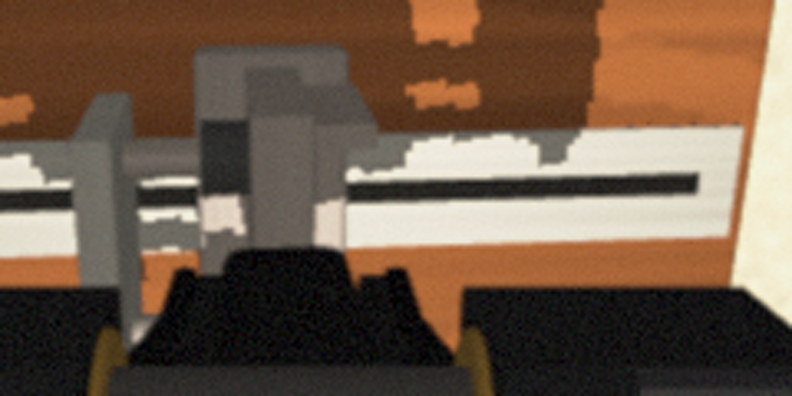

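Run:
```python
from h import *
L=lambda u,v:(u/3.3+160,v/3.3+140)
for n,fp,sp in [('w4',(74,137),(556,197)),('w5',(74,138),(698,184))]:
    w=np.load(f'pics/{n}p.npy',allow_pickle=True).item()
    print(n,1000*tob(back(w,*L(*fp),.074)),1000*tob(back(w,*L(*sp),.021)))
```

```text
w4 [-25.73521183 136.00292973] [  4.21884534 246.04639683]
w5 [-26.45645776  96.14317165] [  4.3799816  246.11316485]
```

apply_moves([
  {"x": -1.6,"y": -10,"z": 0,"spin": 0},
  {"x": -1.6,"y": -10,"z": 0,"spin": 0},
  {"x": -1.2,"y": -8,"z": 0,"spin": 0},
], grip=10)

```text
time_s: 5.35
position: [0.5511, 0.1406, 0.0941]
tcp_rot: [[0.161, 0.063, -0.985], [0.983, 0.074, 0.165], [0.083, -0.995, -0.051]]
force: [2.9, 17.9, -0.7]
opening: 0.291
```

Run:
```python
from h import *
s=read_state()
w=imaging.camera_params('wrist'); im=imaging.capture('wrist'); 
np.save('pics/w6p.npy',w,allow_pickle=True); cv2.imwrite('pics/w6.png',im[:,:,::-1])
cv2.imwrite('pics/w6c.png',cv2.resize(im[140:260,160:400,::-1],None,fx=3.3,fy=3.3,interpolation=cv2.INTER_CUBIC))
print(s['time_s'],s['position'],s['force'],s['opening']*87, 1000*tob(s['position']))
```

```text
5.35 [0.55114192 0.1406377  0.09408975] [ 2.85413253 17.92496636 -0.70853732] 25.285544700977436 [  5.60372237 119.46828342]
```

View pics/w6c.png

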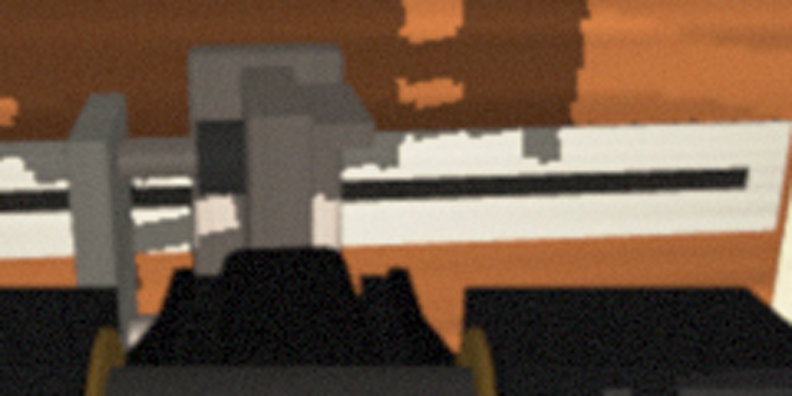

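Run:
```python
from h import *
L=lambda u,v:(u/3.3+160,v/3.3+140)
for n,fp,sp in [('w6',(70,140),(747,179))]:
    w=np.load(f'pics/{n}p.npy',allow_pickle=True).item()
    print(n,1000*tob(back(w,*L(*fp),.074)),1000*tob(back(w,*L(*sp),.021)))
```

```text
w6 [-26.28120163  80.52651683] [  4.52079829 246.20163952]
```

apply_moves([
  {"x": 0,"y": 0,"z": 0,"spin": 0},
  {"x": 0,"y": 0,"z": 0,"spin": 0},
], grip=10)

```text
time_s: 5.6
position: [0.5511, 0.1402, 0.0941]
tcp_rot: [[0.156, 0.063, -0.986], [0.984, 0.071, 0.161], [0.08, -0.995, -0.051]]
force: [-0.4, -0.0, 2.7]
opening: 0.291
```

apply_moves([
  {"x": 0,"y": 0,"z": 0,"spin": 0},
  {"x": 0,"y": 0,"z": 0,"spin": 0},
  {"x": 0,"y": 0,"z": 0,"spin": 0},
  {"x": 0,"y": 0,"z": 0,"spin": 0},
  {"x": 0,"y": 0,"z": 30,"spin": 0},
  {"x": 0,"y": 0,"z": 40,"spin": 0},
  {"x": 0,"y": 0,"z": 40,"spin": 0},
  {"x": 30,"y": 0,"z": 0,"spin": 0},
  {"x": 30,"y": 0,"z": 0,"spin": 0},
  {"x": 0,"y": 0,"z": 0,"spin": 0},
], grip=80)

```text
time_s: 6.6
position: [0.6106, 0.1395, 0.2077]
tcp_rot: [[0.162, 0.06, -0.985], [0.983, 0.074, 0.167], [0.083, -0.995, -0.047]]
force: [-0.4, 0.8, 0.2]
opening: 0.917
```

Run:
```python
from h import *
s=read_state()
w=imaging.camera_params('wrist'); im=imaging.capture('wrist'); 
np.save('pics/w7p.npy',w,allow_pickle=True); cv2.imwrite('pics/w7.png',im[:,:,::-1])
print(s['time_s'],s['position'],s['tcp_rot'],s['force'],s['opening']*87, 1000*tob(s['position']))
```

```text
6.6 [0.6105819  0.13945625 0.20773994] [[ 0.16225758  0.06047105 -0.98489377]
 [ 0.98324281  0.07415212  0.16653843]
 [ 0.08310272 -0.99541183 -0.04742598]] [-0.3738963   0.84858726  0.1631306 ] 79.79260109734068 [ 64.50237926 127.55872887]
```

View pics/w7.png

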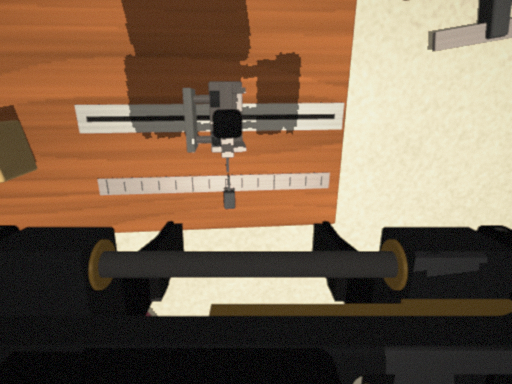

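Run:
```python
import cv2
im=cv2.imread('pics/w7.png')
cv2.imwrite('pics/w7c.png',cv2.resize(im[80:215,165:285],None,fx=6,fy=4.4,interpolation=cv2.INTER_CUBIC))
```

```text
(no output)
```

View pics/w7c.png

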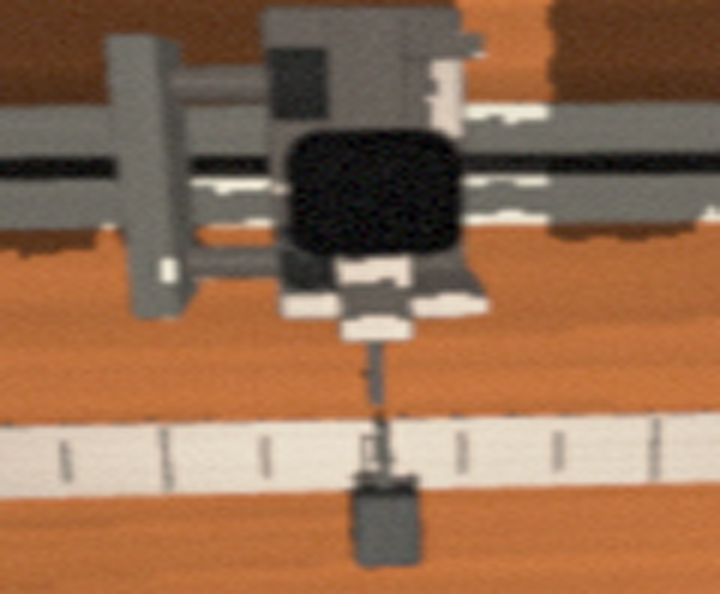

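The pointer tip at crop (377,400) and the marker tip at (381,422) agree to about 0.6 mm. The tool has picked up about 5° of lean from dragging the stop. I'll turn it so the jaws lie across the track, then use the rigid stop (sideways) to take the lean out.

apply_moves([
  {"x": -30,"y": 0,"z": 0,"spin": -0.15},
  {"x": -30,"y": 0,"z": 0,"spin": -0.15},
  {"x": 0,"y": 0,"z": 0,"spin": -0.15},
  {"x": 0,"y": 0,"z": 0,"spin": -0.15},
  {"x": 0,"y": 0,"z": 0,"spin": -0.15},
  {"x": 0,"y": 0,"z": 0,"spin": -0.15},
  {"x": 0,"y": 0,"z": 0,"spin": -0.15},
  {"x": 0,"y": 0,"z": 0,"spin": -0.15},
  {"x": 0,"y": 0,"z": 0,"spin": -0.15},
  {"x": 0,"y": 0,"z": 0,"spin": -0.15},
  {"x": 0,"y": 0,"z": 0,"spin": -0.07},
  {"x": 0,"y": 0,"z": 0,"spin": 0},
], grip=80)

```text
time_s: 7.85
position: [0.5211, 0.1388, 0.1977]
tcp_rot: [[0.984, 0.046, 0.173], [-0.172, -0.038, 0.984], [0.052, -0.998, -0.03]]
force: [-0.2, -0.0, -0.1]
opening: 0.919
```

Run:
```python
from h import *
s=read_state()
print(s['time_s'],s['position'],s['tcp_rot'],np.degrees(np.arctan2(s['tcp_rot'][1,0],s['tcp_rot'][0,0])),s['force'],s['joint_positions'], 1000*tob(s['position']), 1000*(tow(.004,.1195)-s['position'][:2]))
```

```text
7.85 [0.52108525 0.13880449 0.19766989] [[ 0.98380269  0.04569257  0.17333335]
 [-0.17165818 -0.03836855  0.98440912]
 [ 0.05163074 -0.99821843 -0.02990358]] -9.897576580032174 [-0.16841552 -0.0032135  -0.0558829 ] [ 4.3823451  25.46458199 97.84769767 -2.9475744  54.27845162 15.99511188] [-23.80065928 112.97626825] [28.47745438  2.11431405]
```

apply_moves([
  {"x": 14,"y": 1,"z": 0,"spin": 0.015},
  {"x": 13,"y": 1,"z": -10,"spin": 0},
  {"x": 0,"y": 0,"z": -25,"spin": 0},
  {"x": 0,"y": 0,"z": -25,"spin": 0},
  {"x": 0,"y": 0,"z": 0,"spin": 0},
], grip=80)

```text
time_s: 8.35
position: [0.5522, 0.1408, 0.1344]
tcp_rot: [[0.987, 0.049, 0.152], [-0.15, -0.037, 0.988], [0.054, -0.998, -0.029]]
force: [-0.5, -0.2, -0.1]
opening: 0.922
```

Run:
```python
from h import *
s=read_state()
print(s['time_s'],s['position'],s['tcp_rot'],np.degrees(np.arctan2(s['tcp_rot'][1,0],s['tcp_rot'][0,0])),s['force'], 1000*(tow(.004,.1195)-s['position'][:2]))
w=imaging.camera_params('wrist'); im=imaging.capture('wrist'); 
np.save('pics/w8p.npy',w,allow_pickle=True); cv2.imwrite('pics/w8.png',im[:,:,::-1])
```

```text
8.35 [0.55216619 0.14079649 0.134411  ] [[ 0.98714693  0.04878312  0.15218788]
 [-0.15048793 -0.03682848  0.98792563]
 [ 0.05379895 -0.99813019 -0.02901385]] -8.66785331523516 [-0.47916744 -0.18216159 -0.11431888] [-2.60348481  0.12231316]
```

View pics/w8.png

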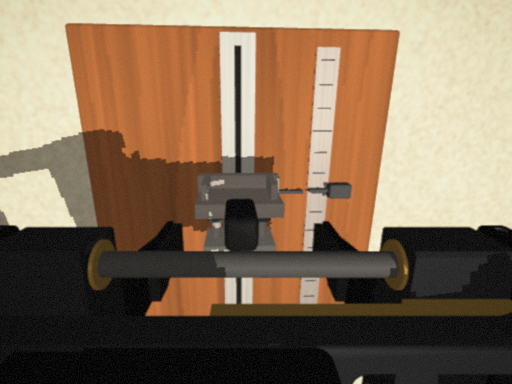

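apply_moves([
  {"x": -2,"y": 0,"z": -20,"spin": 0},
  {"x": 0,"y": 0,"z": -15,"spin": 0},
  {"x": 0,"y": 0,"z": -5,"spin": 0},
  {"x": 0,"y": 0,"z": 0,"spin": 0},
], grip=50)

```text
time_s: 8.8
position: [0.5564, 0.1411, 0.0979]
tcp_rot: [[0.987, 0.06, 0.151], [-0.149, -0.036, 0.988], [0.064, -0.998, -0.027]]
force: [0.2, 0.4, 0.5]
opening: 0.644
```

apply_moves([
  {"x": 0,"y": 0,"z": 0,"spin": 0},
  {"x": 0,"y": 0,"z": 0,"spin": 0},
  {"x": 0,"y": 0,"z": 0,"spin": 0},
  {"x": 0,"y": 0,"z": 0,"spin": 0},
  {"x": 0,"y": 0,"z": 0,"spin": 0},
  {"x": 0,"y": 0,"z": 0,"spin": 0},
  {"x": 0,"y": 0,"z": 0,"spin": 0},
], grip=10)

```text
time_s: 9.5
position: [0.5493, 0.1425, 0.0989]
tcp_rot: [[0.987, 0.045, 0.153], [-0.152, -0.034, 0.988], [0.049, -0.998, -0.027]]
force: [0.2, -0.0, -3.2]
opening: 0.258
```

apply_moves([
  {"x": 4,"y": -0.6,"z": 0,"spin": 0},
  {"x": 4,"y": -0.6,"z": 0,"spin": 0},
  {"x": 4,"y": -0.6,"z": 0,"spin": 0},
  {"x": 4,"y": -0.6,"z": 0,"spin": 0},
], grip=10)

```text
time_s: 9.9
position: [0.5492, 0.1424, 0.0986]
tcp_rot: [[0.988, 0.009, 0.154], [-0.154, -0.031, 0.988], [0.013, -0.999, -0.03]]
force: [-8.3, 2.2, 3.9]
opening: 0.247
```

apply_moves([
  {"x": 4,"y": -0.6,"z": 0,"spin": 0},
  {"x": 1,"y": 0,"z": 0,"spin": 0},
  {"x": 0,"y": 0,"z": 0,"spin": 0},
], grip=10)

```text
time_s: 10.2
position: [0.5492, 0.1425, 0.0985]
tcp_rot: [[0.988, -0.002, 0.154], [-0.154, -0.031, 0.988], [0.003, -1.0, -0.031]]
force: [-2.2, 0.6, -2.7]
opening: 0.245
```

apply_moves([
  {"x": 0,"y": 0,"z": 0,"spin": 0},
  {"x": 0,"y": 0,"z": 0,"spin": 0},
  {"x": 0,"y": 0,"z": 0,"spin": 0},
  {"x": 0,"y": 0,"z": 20,"spin": 0},
  {"x": 0,"y": 0,"z": 30,"spin": 0},
  {"x": 0,"y": 0,"z": 30,"spin": 0},
  {"x": 0,"y": 0,"z": 20,"spin": 0},
  {"x": -1,"y": -30,"z": 0,"spin": 0},
  {"x": -1,"y": -40,"z": 0,"spin": 0},
  {"x": -1,"y": -40,"z": 0,"spin": 0},
  {"x": -1,"y": -40,"z": 0,"spin": 0},
  {"x": -1,"y": -40,"z": 0,"spin": 0},
], grip=87)

```text
time_s: 11.4
position: [0.5556, -0.0502, 0.2089]
tcp_rot: [[0.989, 0.028, 0.143], [-0.143, -0.033, 0.989], [0.033, -0.999, -0.029]]
force: [1.0, -0.2, 0.1]
opening: 0.996
```

apply_moves([
  {"x": -1,"y": -40,"z": 0,"spin": 0.05},
  {"x": -1,"y": -30,"z": 0,"spin": 0.05},
  {"x": -1,"y": -20,"z": 0,"spin": 0.05},
  {"x": 0,"y": 0,"z": 0,"spin": 0},
  {"x": 0,"y": 0,"z": 0,"spin": 0},
], grip=87)

```text
time_s: 11.9
position: [0.5553, -0.152, 0.2115]
tcp_rot: [[0.999, 0.043, -0.003], [0.004, -0.034, 0.999], [0.043, -0.998, -0.035]]
force: [-0.1, -0.2, -0.5]
opening: 1.0
```

Run:
```python
from h import *
s=read_state()
print(s['time_s'],s['position'],s['tcp_rot'],np.degrees(np.arctan2(s['tcp_rot'][1,0],s['tcp_rot'][0,0])),s['force'])
w=imaging.camera_params('wrist'); im=imaging.capture('wrist'); 
np.save('pics/w9p.npy',w,allow_pickle=True); cv2.imwrite('pics/w9.png',im[:,:,::-1])
```

```text
11.9 [ 0.55532031 -0.15202061  0.21153361] [[ 0.9990646   0.0431677  -0.00254607]
 [ 0.00403369 -0.03440956  0.99939968]
 [ 0.04305417 -0.9984751  -0.0345515 ]] 0.2313286147933019 [-0.14340784 -0.15968914 -0.52393739]
```

View pics/w9.png

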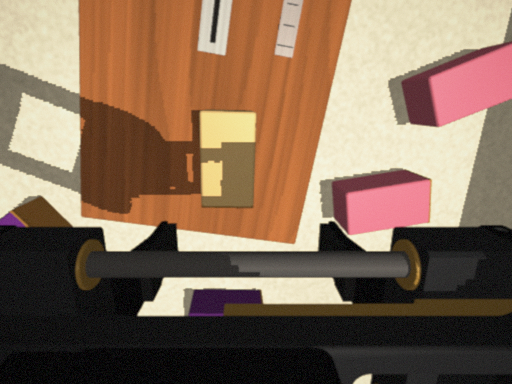

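Run:
```python
from h import *
w=np.load('pics/w9p.npy',allow_pickle=True).item()
im=cv2.imread('pics/w9.png')
cv2.imwrite('pics/w9c.png',cv2.resize(im[95:220,180:275],None,fx=5,fy=4.6,interpolation=cv2.INTER_CUBIC))
for u,v in [(200,110),(256,112),(253,207),(202,207)]: print(1000*back(w,u,v,.075))
print('slot end',1000*tob(back(w,214,42,.021)))
```

```text
[515.15549173 -79.91335311  75.        ]
[569.38423643 -81.5917236   75.        ]
[ 567.45327771 -180.23632818   75.        ]
[ 512.74654626 -179.62830545   75.        ]
slot end [  5.3362294  -33.91387814]
```

View pics/w9c.png

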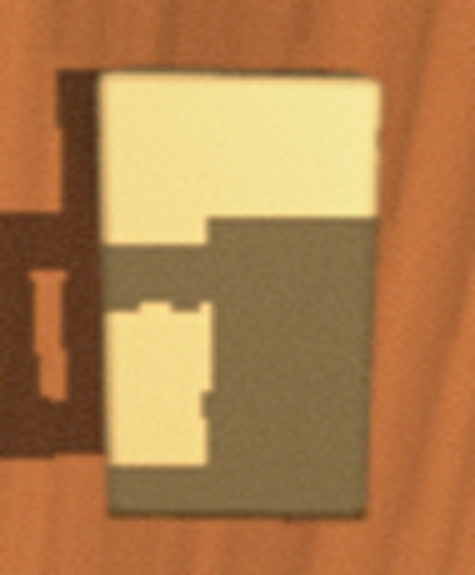

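apply_moves([
  {"x": -1,"y": 42,"z": -15,"spin": 0},
  {"x": -1,"y": 46,"z": -15,"spin": 0},
  {"x": -1,"y": 46,"z": -15,"spin": 0},
  {"x": -1,"y": 46,"z": -15,"spin": 0},
  {"x": -1,"y": 46,"z": -15,"spin": 0},
  {"x": 0,"y": 42,"z": -17,"spin": 0},
  {"x": 0,"y": 25,"z": -17,"spin": 0},
  {"x": 0,"y": 0,"z": 0,"spin": 0},
], grip=60)

```text
time_s: 12.75
position: [0.5497, 0.1581, 0.1024]
tcp_rot: [[0.998, 0.055, -0.007], [0.009, -0.037, 0.999], [0.055, -0.998, -0.038]]
force: [-0.5, -0.1, -0.8]
opening: 0.691
```

apply_moves([
  {"x": 2,"y": -14,"z": -2,"spin": 0},
  {"x": 4,"y": 0,"z": -2,"spin": 0},
  {"x": 4,"y": 0,"z": 0,"spin": 0},
  {"x": 4,"y": 0,"z": 0,"spin": 0},
  {"x": 4,"y": 0,"z": 0,"spin": 0},
], grip=40)

```text
time_s: 13.25
position: [0.5573, 0.1435, 0.0982]
tcp_rot: [[1.0, 0.03, -0.001], [0.002, -0.034, 0.999], [0.03, -0.999, -0.034]]
force: [-7.0, 4.3, 4.5]
opening: 0.467
```

apply_moves([
  {"x": 4,"y": 0,"z": 0,"spin": 0},
  {"x": 4,"y": 0,"z": 0,"spin": 0},
  {"x": 4,"y": 0,"z": 0,"spin": 0},
  {"x": 4,"y": 0,"z": 0,"spin": 0},
  {"x": 4,"y": 0,"z": 0,"spin": 0},
  {"x": 4,"y": 0,"z": 0,"spin": 0},
], grip=40)

```text
time_s: 13.85
position: [0.5571, 0.143, 0.0972]
tcp_rot: [[0.999, -0.029, 0.024], [-0.024, -0.021, 0.999], [-0.028, -0.999, -0.021]]
force: [-7.7, 4.3, 2.2]
opening: 0.458
```

apply_moves([
  {"x": 4,"y": 0,"z": 0,"spin": 0},
  {"x": 4,"y": 0,"z": 0,"spin": 0},
  {"x": 4,"y": 0,"z": 0,"spin": 0},
  {"x": 4,"y": 0,"z": 0,"spin": 0},
  {"x": -6,"y": 0,"z": 0,"spin": 0},
  {"x": -3,"y": 0,"z": 10,"spin": 0},
], grip=45)

```text
time_s: 14.45
position: [0.5499, 0.1405, 0.1063]
tcp_rot: [[0.997, -0.065, 0.043], [-0.044, -0.011, 0.999], [-0.064, -0.998, -0.014]]
force: [-0.2, -0.2, -0.1]
opening: 0.518
```

apply_moves([
  {"x": 0,"y": -30,"z": 15,"spin": 0.02},
  {"x": -1,"y": -46,"z": 8,"spin": 0},
  {"x": -1,"y": -46,"z": 5,"spin": 0},
  {"x": -1,"y": -46,"z": 0,"spin": 0},
  {"x": -1,"y": -46,"z": 0,"spin": 0},
  {"x": -1,"y": -40,"z": 0,"spin": 0},
  {"x": -1,"y": -20,"z": 0,"spin": 0},
  {"x": 0,"y": 0,"z": 0,"spin": 0},
], grip=87)

```text
time_s: 15.25
position: [0.5515, -0.1536, 0.1485]
tcp_rot: [[0.999, -0.033, 0.028], [-0.028, -0.025, 0.999], [-0.032, -0.999, -0.026]]
force: [0.3, -0.0, 0.8]
opening: 0.992
```

Run:
```python
from h import *
s=read_state()
print(s['time_s'],s['position'],s['tcp_rot'],np.degrees(np.arctan2(s['tcp_rot'][1,0],s['tcp_rot'][0,0])),s['force'])
w=imaging.camera_params('wrist'); im=imaging.capture('wrist'); 
np.save('pics/w10p.npy',w,allow_pickle=True); cv2.imwrite('pics/w10.png',im[:,:,::-1])
```

```text
15.25 [ 0.55150413 -0.15363222  0.14845019] [[ 0.99907161 -0.0330928   0.02758249]
 [-0.02841725 -0.02502515  0.99928284]
 [-0.03237882 -0.99913893 -0.02594233]] -1.6292620045994413 [ 0.34925565 -0.00931132  0.79465863]
```

View pics/w10.png

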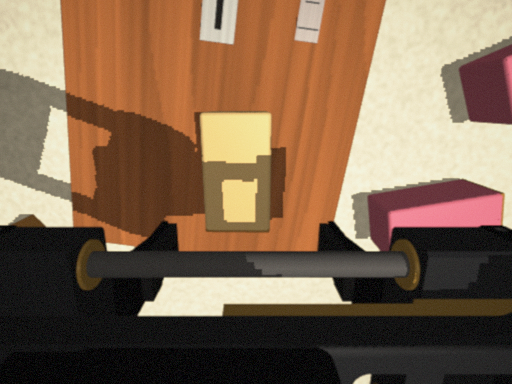

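Run:
```python
from h import *
w=np.load('pics/w10p.npy',allow_pickle=True).item()
P=np.array([1000*back(w,u,v,.075) for u,v in [(201,113),(270.5,113),(269,231),(206,231)]]); print(P, P.mean(0))
print('slot end',1000*tob(back(w,219,30,.021)))
s=read_state(); print(s['position'])
```

```text
[[ 515.6672527   -80.59544719   75.        ]
 [ 568.93983012  -82.0483904    75.        ]
 [ 567.19805075 -180.06127376   75.        ]
 [ 512.51529194 -179.35472985   75.        ]] [ 541.08010638 -130.5149603    75.        ]
slot end [  5.04328969 -35.09704724]
[ 0.5514778  -0.15232371  0.14844796]
```

apply_moves([
  {"x": -9,"y": 9,"z": -20,"spin": 0},
  {"x": 0,"y": 0,"z": -25,"spin": 0},
  {"x": 0,"y": 0,"z": -20,"spin": 0},
  {"x": 0,"y": 0,"z": 0,"spin": 0},
], grip=87)

```text
time_s: 15.7
position: [0.5439, -0.1406, 0.0858]
tcp_rot: [[0.999, -0.026, 0.026], [-0.027, -0.026, 0.999], [-0.025, -0.999, -0.027]]
force: [-0.4, -0.4, -0.1]
opening: 0.999
```

apply_moves([
  {"x": -3,"y": 0,"z": -20,"spin": 0},
  {"x": -1,"y": 0,"z": -18,"spin": 0},
  {"x": 0,"y": 0,"z": -5,"spin": 0},
  {"x": 0,"y": 0,"z": 0,"spin": 0},
], grip=80)

```text
time_s: 16.1
position: [0.543, -0.1376, 0.0461]
tcp_rot: [[1.0, -0.02, 0.022], [-0.022, -0.029, 0.999], [-0.019, -0.999, -0.029]]
force: [-0.1, 0.3, 0.1]
opening: 0.924
```

apply_moves([
  {"x": -1,"y": -1,"z": -6,"spin": 0},
  {"x": -1,"y": 0,"z": 0,"spin": 0},
  {"x": 0,"y": 0,"z": 0,"spin": 0},
  {"x": 0,"y": 0,"z": 0,"spin": 0},
], grip=40)

```text
time_s: 16.5
position: [0.5423, -0.1386, 0.0429]
tcp_rot: [[1.0, -0.016, 0.021], [-0.021, -0.031, 0.999], [-0.015, -0.999, -0.031]]
force: [3.6, 0.7, 0.7]
opening: 0.64
```

apply_moves([
  {"x": 0,"y": 0,"z": 0,"spin": 0},
  {"x": 0,"y": 0,"z": 4,"spin": 0},
  {"x": 0,"y": 0,"z": 1,"spin": 0},
], grip=40)

```text
time_s: 16.8
position: [0.5417, -0.1384, 0.0475]
tcp_rot: [[1.0, -0.017, 0.021], [-0.022, -0.03, 0.999], [-0.016, -0.999, -0.03]]
force: [-0.3, 0.3, -3.7]
opening: 0.639
```

apply_moves([
  {"x": -2,"y": 20,"z": 0,"spin": -0.045},
  {"x": -2,"y": 30,"z": 0,"spin": -0.045},
  {"x": -2,"y": 30,"z": 0,"spin": -0.045},
  {"x": -2,"y": 30,"z": 0,"spin": 0},
  {"x": -1,"y": 20,"z": 0,"spin": 0},
  {"x": 0,"y": 0,"z": 0,"spin": 0},
], grip=40)

```text
time_s: 17.4
position: [0.533, -0.0063, 0.0474]
tcp_rot: [[0.986, -0.02, 0.166], [-0.166, -0.028, 0.986], [-0.015, -0.999, -0.031]]
force: [-0.4, -0.8, -4.4]
opening: 0.644
```

Run:
```python
from h import *
s=read_state()
print(s['time_s'],s['position'],s['tcp_rot'],np.degrees(np.arctan2(s['tcp_rot'][1,0],s['tcp_rot'][0,0])),s['force'], 1000*tob(s['position']))
w=imaging.camera_params('wrist'); im=imaging.capture('wrist'); 
np.save('pics/w11p.npy',w,allow_pickle=True); cv2.imwrite('pics/w11.png',im[:,:,::-1])
im=imaging.capture('top'); cv2.imwrite('pics/t11.png',cv2.resize(im[135:245,165:330,::-1],None,fx=4.8,fy=4.8,interpolation=cv2.INTER_CUBIC))
im=imaging.capture('scene'); c=cv2.convertScaleAbs(im[130:270,160:340,::-1],alpha=2,beta=-100)
cv2.imwrite('pics/s11.png',cv2.resize(c,None,fx=4.2,fy=4.2,interpolation=cv2.INTER_CUBIC))
```

```text
17.4 [ 0.53301125 -0.00627108  0.04736308] [[ 0.98600726 -0.01952356  0.16555514]
 [-0.16606819 -0.02849501  0.98570249]
 [-0.01452693 -0.99940325 -0.03133853]] -9.560311418750391 [-0.42176614 -0.81802059 -4.38696212] [ 10.57459164 -28.47157042]
```

View pics/w11.png

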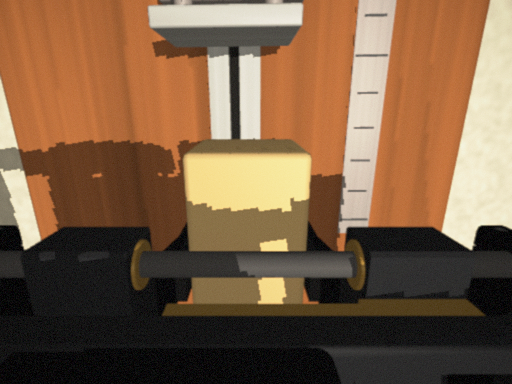

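View pics/s11.png

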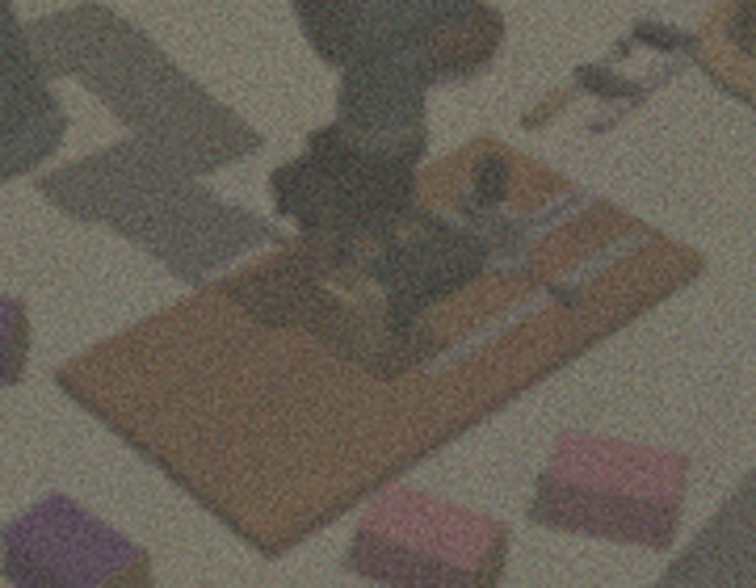

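View pics/t11.png

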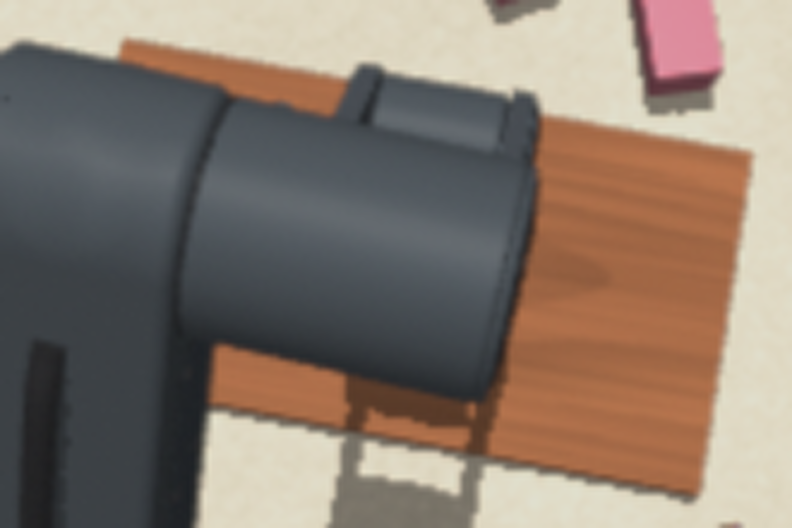

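Run:
```python
from h import *
w=np.load('pics/w11p.npy',allow_pickle=True).item()
P=[1000*tob(back(w,u,v,.079)) for u,v in [(186,155),(309,155)]]; print('block top edge',P,np.mean(P,0), 'yaw rel', np.degrees(np.arctan2(P[1][1]-P[0][1],P[1][0]-P[0][0])))
print('slot',[1000*tob(back(w,u,v,.021)) for u,v in [(234.5,55),(235.5,135)]])
print('face top front edge',[1000*tob(back(w,u,v,.074)) for u,v in [(152,27),(302,24)]])
```

```text
block top edge [array([-14.30151968,  29.08222924]), array([38.12743724, 28.69059028])] [11.91295878 28.88640976] yaw rel -0.42798567280867933
slot [array([ 4.15301472, 76.47699646]), array([ 3.70110632, 31.49897499])]
face top front edge [array([-25.10569997,  78.88130003]), array([33.64525594, 79.12169012])]
```

apply_moves([
  {"x": -3,"y": 8,"z": 0,"spin": 0},
  {"x": -2,"y": 10,"z": 0,"spin": 0},
  {"x": 0,"y": 8,"z": -1,"spin": 0},
  {"x": 0,"y": 5,"z": -1,"spin": 0},
  {"x": 0,"y": 0,"z": -1,"spin": 0},
], grip=40)

```text
time_s: 18.05
position: [0.5298, 0.0212, 0.0444]
tcp_rot: [[0.985, -0.016, 0.173], [-0.174, -0.03, 0.984], [-0.011, -0.999, -0.032]]
force: [1.0, 0.2, -4.2]
opening: 0.642
```

Run:
```python
from h import *
s=read_state()
print(s['time_s'],s['position'],s['tcp_rot'],np.degrees(np.arctan2(s['tcp_rot'][1,0],s['tcp_rot'][0,0])),s['force'], 1000*tob(s['position']))
w=imaging.camera_params('wrist'); im=imaging.capture('wrist'); 
np.save('pics/w12p.npy',w,allow_pickle=True); cv2.imwrite('pics/w12.png',im[:,:,::-1])
```

```text
18.05 [0.52982379 0.021185   0.04444236] [[ 0.98474739 -0.01620452  0.17323391]
 [-0.17365757 -0.03000654  0.98434885]
 [-0.01075275 -0.99941834 -0.0323629 ]] -10.001130811665236 [ 0.98993691  0.21079917 -4.19898935] [ 3.14988123 -1.84696314]
```

View pics/w12.png

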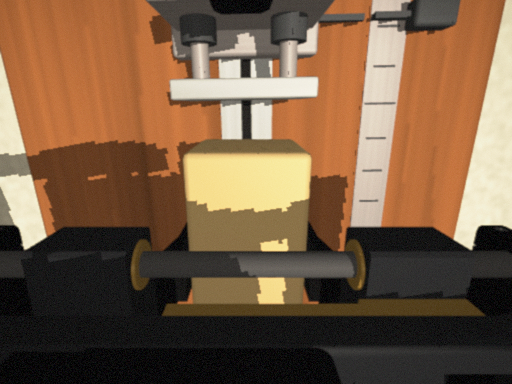

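Run:
```python
from h import *
w=np.load('pics/w12p.npy',allow_pickle=True).item()
P=[1000*tob(back(w,u,v,.076)) for u,v in [(186,155),(309,155)]]; print('block top edge',np.mean(P,0), 'yaw rel', np.degrees(np.arctan2(P[1][1]-P[0][1],P[1][0]-P[0][0])))
print('slot',[1000*tob(back(w,u,v,.021)) for u,v in [(246,65),(245.5,135)]])
print('face top front edge',[1000*tob(back(w,u,v,.074)) for u,v in [(172,99),(317,97)]])
```

```text
block top edge [ 4.86632783 55.50864357] yaw rel -0.9047574850296873
slot [array([ 4.18065608, 97.36255072]), array([ 3.11730607, 58.32711487])]
face top front edge [array([-25.6675225 ,  78.75768637]), array([33.63373739, 78.46929373])]
```

apply_moves([
  {"x": 0.5,"y": 8,"z": -0.5,"spin": 0.015},
  {"x": 1,"y": 6,"z": -0.3,"spin": 0},
  {"x": 0.5,"y": 3,"z": -0.3,"spin": 0},
  {"x": 0,"y": 0,"z": -0.3,"spin": 0},
], grip=40)

```text
time_s: 18.5
position: [0.5323, 0.0392, 0.0427]
tcp_rot: [[0.987, -0.016, 0.157], [-0.158, -0.031, 0.987], [-0.011, -0.999, -0.033]]
force: [-1.2, -0.7, -2.2]
opening: 0.645
```

apply_moves([
  {"x": 0.4,"y": 2.5,"z": 0,"spin": 0},
  {"x": 0.4,"y": 2.5,"z": 0,"spin": 0},
  {"x": 0,"y": 0,"z": 0,"spin": 0},
], grip=40)

```text
time_s: 18.8
position: [0.5334, 0.0442, 0.0428]
tcp_rot: [[0.987, -0.015, 0.157], [-0.158, -0.031, 0.987], [-0.01, -0.999, -0.033]]
force: [0.7, -0.2, -3.2]
opening: 0.642
```

Run:
```python
from h import *
s=read_state()
print(s['time_s'],s['position'],np.degrees(np.arctan2(s['tcp_rot'][1,0],s['tcp_rot'][0,0])),s['force'], 1000*tob(s['position']))
w=imaging.camera_params('wrist'); im=imaging.capture('wrist'); 
np.save('pics/w13p.npy',w,allow_pickle=True); cv2.imwrite('pics/w13.png',im[:,:,::-1])
for i in range(3): print(read_state()['force'])
```

```text
18.8 [0.5333703  0.04421874 0.04281924] -9.065476735191572 [ 0.65211065 -0.20465316 -3.16551596] [ 3.06572509 21.45805775]
[ 0.41711321  0.03524796 -3.76934008]
[ 0.41711321  0.03524796 -3.76934008]
[ 0.41711321  0.03524796 -3.76934008]
```

View pics/w13.png

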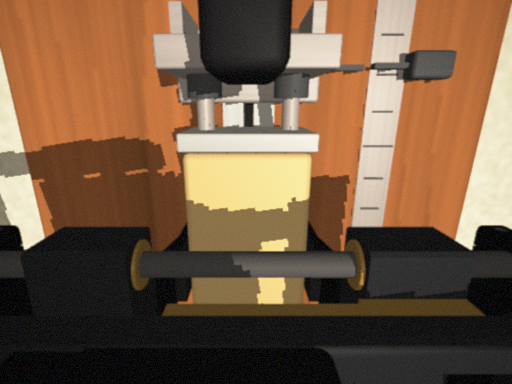

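apply_moves([
  {"x": 0.3,"y": 2,"z": 0,"spin": 0},
  {"x": 0.3,"y": 2,"z": 0,"spin": 0},
  {"x": 0.3,"y": 2,"z": 0,"spin": 0},
  {"x": 0.3,"y": 2,"z": 0,"spin": 0},
], grip=40)

```text
time_s: 19.25
position: [0.5343, 0.0506, 0.0429]
tcp_rot: [[0.987, -0.016, 0.157], [-0.158, -0.033, 0.987], [-0.011, -0.999, -0.036]]
force: [-1.1, -5.4, -3.2]
opening: 0.641
```

apply_moves([
  {"x": 0.3,"y": 2,"z": 0,"spin": 0},
  {"x": 0.3,"y": 2,"z": 0,"spin": 0},
  {"x": 0.2,"y": 1.5,"z": 0,"spin": 0},
], grip=40)

```text
time_s: 19.55
position: [0.5349, 0.0542, 0.043]
tcp_rot: [[0.988, -0.017, 0.156], [-0.156, -0.037, 0.987], [-0.011, -0.999, -0.039]]
force: [-1.1, -8.6, -3.2]
opening: 0.642
```

Run:
```python
from h import *
s=read_state()
print(s['time_s'],s['position'],np.degrees(np.arctan2(s['tcp_rot'][1,0],s['tcp_rot'][0,0])),s['force'], 1000*tob(s['position']))
w=imaging.camera_params('wrist'); im=imaging.capture('wrist'); 
np.save('pics/w14p.npy',w,allow_pickle=True); cv2.imwrite('pics/w14.png',im[:,:,::-1])
s=read_state();print(s['position'],s['force'],s['qvel'])
im=imaging.capture('scene'); c=cv2.convertScaleAbs(im[130:270,160:340,::-1],alpha=2,beta=-100)
cv2.imwrite('pics/s14.png',cv2.resize(c,None,fx=4.2,fy=4.2,interpolation=cv2.INTER_CUBIC))
s=read_state();print(s['position'],s['force'])
```

```text
19.55 [0.53492563 0.05418301 0.04298009] -8.982543349798018 [-1.13839878 -8.60453787 -3.2398376 ] [ 3.05019874 31.54297211]
[0.53493523 0.05426256 0.04299444] [-0.87890588 -6.63101298 -3.55783493] [-0.17663672  0.06076264  0.10414336  0.2510089  -0.18508649 -0.34058103]
[0.53496458 0.05425276 0.04299619] [-1.11589687 -6.23470343 -3.12536979]
```

View pics/w14.png

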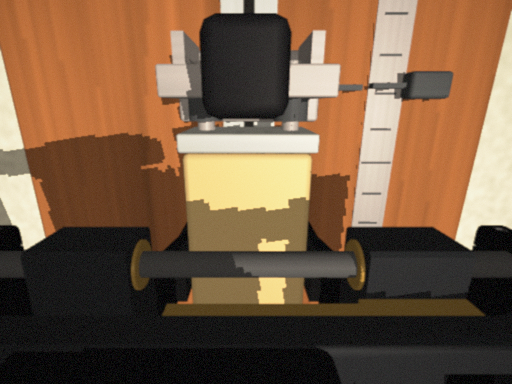

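Run:
```python
from h import *
im=cv2.imread('pics/w14.png')
cv2.imwrite('pics/w14c.png',cv2.resize(im[60:165,160:465],None,fx=2.6,fy=5,interpolation=cv2.INTER_CUBIC))
im=cv2.imread('pics/w13.png')
cv2.imwrite('pics/w13c.png',cv2.resize(im[40:165,160:465],None,fx=2.6,fy=4.5,interpolation=cv2.INTER_CUBIC))
```

```text
(no output)
```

View pics/w14c.png

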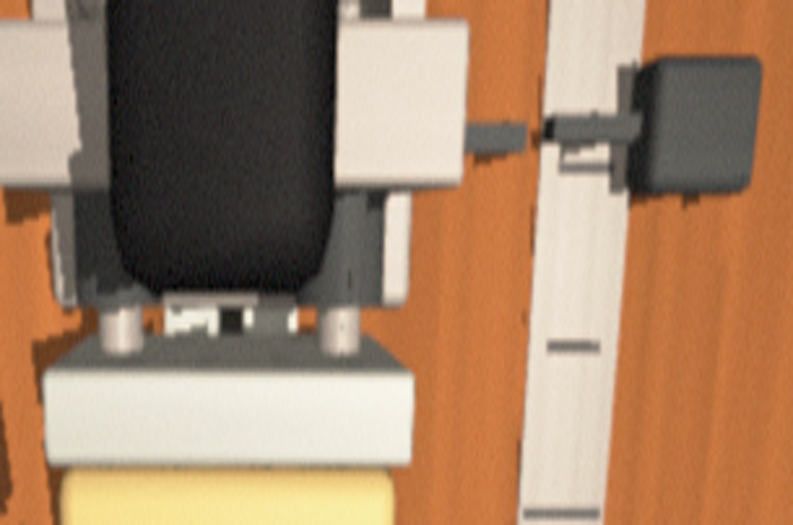

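View pics/w13c.png

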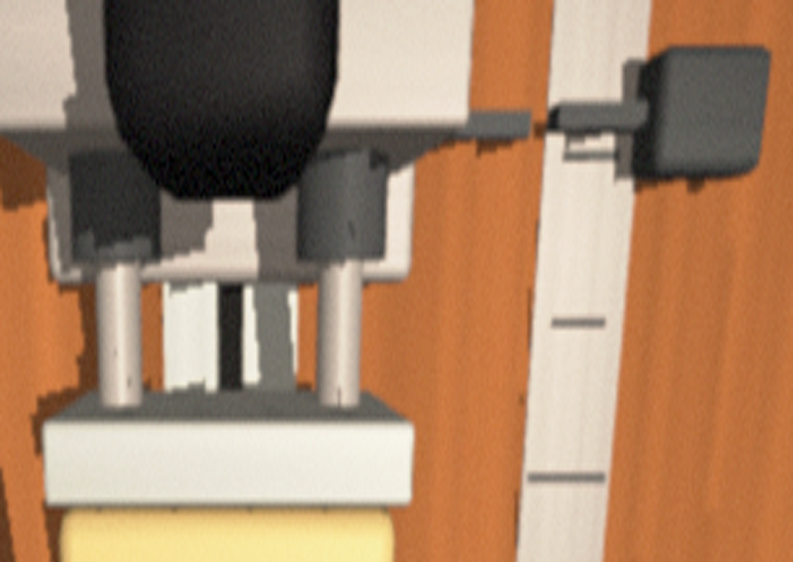

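View pics/s14.png

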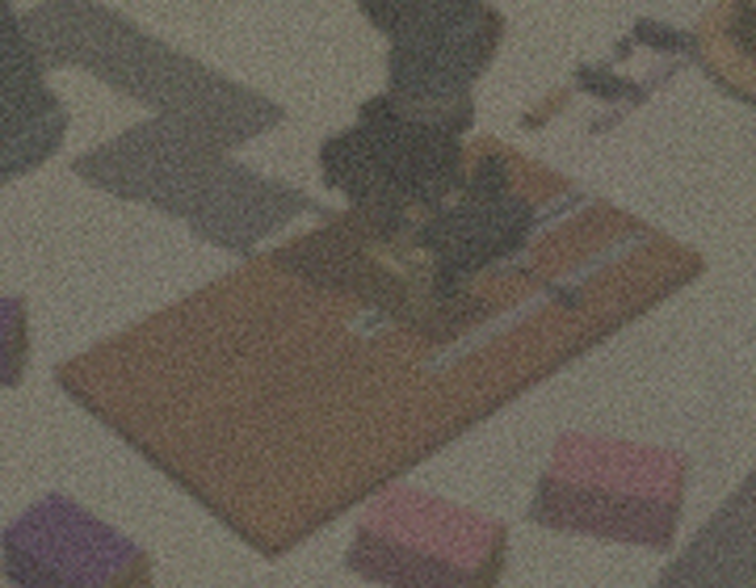

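Run:
```python
from h import *
for n,r0,sy,fr,pr,mr in [('w13',40,4.5,503,125,117),('w14',60,5,466,137,127)]:
    w=np.load(f'pics/{n}p.npy',allow_pickle=True).item()
    f=[1000*tob(back(w,160+u/2.6,r0+fr/sy,.074))[1] for u in (48,410)]
    p=1000*tob(back(w,160+525/2.6,r0+pr/sy,.030)); m=1000*tob(back(w,160+555/2.6,r0+mr/sy,.030)); c=1000*tob(back(w,160+229/2.6,r0+fr/sy,.074))
    print(n,f,p,m,'face-pointer',p[1]-np.mean(f),c)
```

```text
w13 [np.float64(80.19078500229453), np.float64(80.20747138790864)] [ 64.22625281 117.87841805] [ 70.21804228 118.73053052] face-pointer 37.67928985654902 [ 4.10273651 80.19915014]
w14 [np.float64(89.80865190519252), np.float64(89.9348014195297)] [ 65.08082455 118.15170902] [ 71.14764735 119.1599467 ] face-pointer 28.279982353445277 [ 4.06078718 89.87191264]
```

apply_moves([
  {"x": 0.1,"y": 0.7,"z": -0.6,"spin": 0},
  {"x": 0.2,"y": 1.2,"z": -0.5,"spin": 0},
], grip=40)

```text
time_s: 19.85
position: [0.535, 0.0542, 0.0428]
tcp_rot: [[0.988, -0.018, 0.154], [-0.155, -0.04, 0.987], [-0.012, -0.999, -0.042]]
force: [-2.6, -9.8, 3.0]
opening: 0.643
```

Run:
```python
from h import *
for i in range(5):
    s=read_state();print(s['time_s'],s['position'],s['force'],np.round(1000*tob(s['position']),2),s['opening'])
    if i<4: w=imaging.camera_params('wrist'); im=imaging.capture('wrist')
print(s['tcp_rot'])
np.save('pics/w15p.npy',w,allow_pickle=True); cv2.imwrite('pics/w15.png',im[:,:,::-1])
```

```text
19.85 [0.5349567  0.05417251 0.04284857] [-2.60536674 -9.7700484   2.97752656] [ 3.08 31.54] 0.6433684390223349
19.9 [0.53497503 0.05416668 0.04286899] [-1.51982231 -8.17593887  1.20097519] [ 3.1  31.53] 0.6415300388279943
19.95 [0.53496679 0.05418561 0.04285519] [-1.95854099 -7.16751644  0.6938547 ] [ 3.09 31.55] 0.640187170323299
20.0 [0.53496793 0.05418076 0.04285923] [-3.3959359  -8.26187327  1.21130715] [ 3.09 31.55] 0.642658065180314
20.05 [0.53492656 0.05417305 0.0428504 ] [-2.22540413 -7.8671553   2.00703327] [ 3.05 31.53] 0.6427309615965954
[[ 0.98789077 -0.01811488  0.15408986]
 [-0.154704   -0.03967499  0.9871639 ]
 [-0.01176885 -0.99904842 -0.041997  ]]
```

apply_moves([
  {"x": 0,"y": -0.2,"z": 0.2,"spin": 0},
  {"x": 0.1,"y": 1.0,"z": 0,"spin": 0},
], grip=40)

```text
time_s: 20.25
position: [0.5348, 0.0533, 0.0433]
tcp_rot: [[0.988, -0.019, 0.154], [-0.155, -0.042, 0.987], [-0.012, -0.999, -0.044]]
force: [-1.1, -6.7, -4.0]
opening: 0.642
```

Run:
```python
from h import *
for i in range(5):
    s=read_state();print(s['time_s'],s['position'],s['force'],np.round(1000*tob(s['position']),2),s['opening'])
    if i<4: w=imaging.camera_params('wrist'); im=imaging.capture('wrist')
print(s['tcp_rot'])
np.save('pics/w16p.npy',w,allow_pickle=True); cv2.imwrite('pics/w16.png',im[:,:,::-1])
```

```text
20.25 [0.53481196 0.05330238 0.04328807] [-1.14925339 -6.71144199 -3.96924377] [ 3.08 30.66] 0.6424503798503696
20.3 [0.5348151  0.05339365 0.04325839] [-0.21967088 -6.55852818 -3.81871979] [ 3.06 30.75] 0.6405709885190378
20.35 [0.53483911 0.05339661 0.04322815] [ 0.26407897 -6.09505082 -3.53495862] [ 3.09 30.75] 0.6384602046472755
20.4 [0.53484174 0.05338295 0.04324366] [-0.85309019 -5.49495647 -4.53219658] [ 3.09 30.74] 0.6433010473372918
20.45 [0.53480852 0.05338301 0.04323343] [-1.24412235 -6.4523132  -3.74176381] [ 3.06 30.73] 0.643915377944073
[[ 0.98793341 -0.01884971  0.15372788]
 [-0.15440033 -0.04187151  0.98712072]
 [-0.01217012 -0.99894518 -0.04427666]]
```

View pics/w16.png

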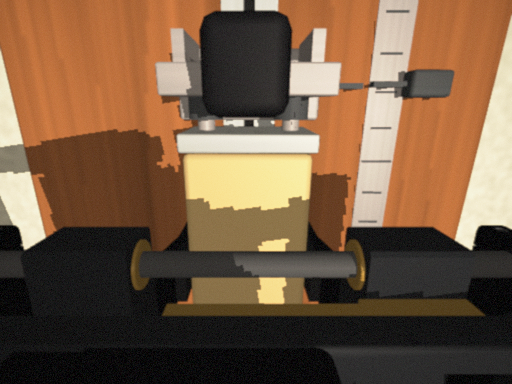

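apply_moves([
  {"x": 0,"y": 0.1,"z": -0.1,"spin": 0},
  {"x": 0.1,"y": 1.0,"z": -0.2,"spin": 0},
], grip=40)

```text
time_s: 20.65
position: [0.5347, 0.0529, 0.0432]
tcp_rot: [[0.988, -0.02, 0.153], [-0.154, -0.044, 0.987], [-0.013, -0.999, -0.046]]
force: [-1.4, -7.3, -1.0]
opening: 0.644
```

Run:
```python
from h import *
F=[]
for i in range(9):
    s=read_state();F.append(s['force']);print(s['time_s'],s['position'],np.round(1000*tob(s['position']),2))
    if i<8: w=imaging.camera_params('wrist'); im=imaging.capture('wrist')
print(np.mean(F[1:],0),np.std(F[1:],0),s['opening']*87,np.round(s['tcp_rot'],3).tolist())
np.save('pics/w17p.npy',w,allow_pickle=True); cv2.imwrite('pics/w17.png',im[:,:,::-1])
cv2.imwrite('pics/w17c.png',cv2.resize(im[60:165,160:465,::-1],None,fx=2.6,fy=5,interpolation=cv2.INTER_CUBIC))
im=imaging.capture('top'); cv2.imwrite('pics/t17.png',im[:,:,::-1])
```

```text
20.65 [0.5347456  0.05293613 0.04318534] [ 3.07 30.28]
20.7 [0.53475675 0.05301562 0.04321321] [ 3.07 30.36]
20.75 [0.53476426 0.05301789 0.04323013] [ 3.07 30.37]
20.8 [0.53478468 0.05302007 0.04323768] [ 3.09 30.37]
20.85 [0.53476957 0.05299755 0.04324328] [ 3.08 30.35]
20.9 [0.53477741 0.05302689 0.0432156 ] [ 3.08 30.38]
20.95 [0.53477468 0.0529973  0.04323824] [ 3.09 30.35]
21.0 [0.53477328 0.05301388 0.04323308] [ 3.08 30.36]
21.05 [0.5347836  0.05300848 0.04323335] [ 3.09 30.36]
[-1.3734239  -6.63688899 -1.74065034] [0.31737333 0.48675143 0.57432466] 55.56815703184039 [[0.988, -0.02, 0.154], [-0.154, -0.044, 0.987], [-0.013, -0.999, -0.046]]
```

View pics/w17c.png

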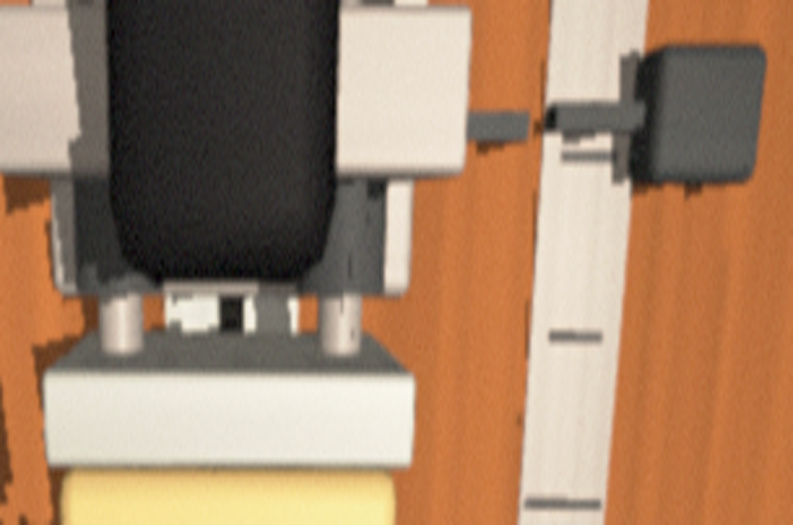

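View pics/t17.png

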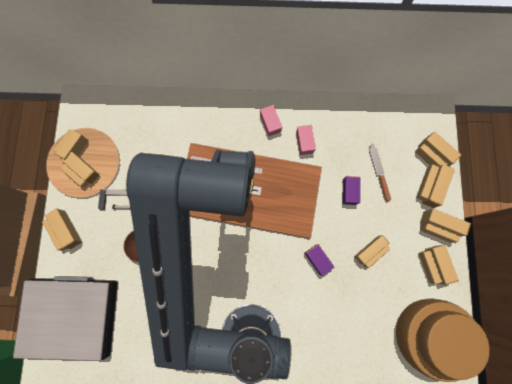

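Run:
```python
from rig import job
print(job.hand_in())
```

```text
the job is handed in; nothing more can be done
None
```

The stop is at the marker, and the block is held pressed square against its sprung face. I handed the job in at about 21 s, still gripping and pressing. No verdict was reported.

**What I did**
- I gripped the knob and slid the stop about 56 mm to the marker, then let go and checked it in the wrist camera before bringing the block.
- Dragging the stop made the tool lean about 5°. I took that lean out by pushing sideways against the knob, which cannot move across the track.
- I then gripped the block from its sides, lifted it about 4 mm, squared it to the track and pressed it on the face.

**Last checks**

| Check | Reading |
|---|---|
| Pointer to marker | about 1 mm off, the same before and after pressing |
| Face pushed in | about 9–10 mm, so about 5.5–6 N on the spring |
| Block off the centre line | about 1 mm |
| Block off square | within about 1° |
| Block tilt since the grasp | about 1° |
| Block height | on the board to within about 0.5 mm |
| Position over the last 0.4 s | steady to about 0.1 mm |

- **Force disagreement:** the wrist force along the track read about 6.8 N, a little more than the spring estimate. I put the difference down to the block rubbing on the board and to sensor noise of about 0.5 N. Both figures are within 3–9 N.
- **Other things on the counter:** in the last top picture the knife and wedge are where they started. The arm hides part of the bowl and clamp there, but what shows of them has not moved.

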